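# Close up the filter station

## Task

Load and close the filter station: stand the orange-capped filter element in the station's round seat, then set the white dome over it, fully down and level on the aluminium base, putting both down gently. Then pull up the black plunger knob of the red locking arm, swing the arm until it lies over the dome's handle, and let the plunger snap fully into the closed hole. Leave the loose parts round about where they are.

Things in the scene. Friction and masses are not known exactly. Their poses are not given: they have to be found in the camera images.
- element_centre (a point): filter element, loose: upright cylinder, 52 mm diameter, 75 mm tall, pleated white paper between two orange end caps, about 160 g. The point is its centre, half-way up (37.5 mm above its foot); z is up.
- dome_handle (a point): white dome (the lid), loose, about 400 g: hollow round cover, open below, 90 mm outer, 82 mm inner diameter, roof 93 mm above its lower rim (85 mm of room inside), steel bar handle on top. The bar is 64 mm long (this frame's x), 16 mm thick (y) and stands 100 to 127 mm above the lower rim. The point is the bar's centre, 113.5 mm above the lower rim; z up.
- seat (a point): centre of the seat: top face of a fixed aluminium disc, 112 mm diameter, 30 mm above the table. A ring, 74 mm outer, 62 mm inner diameter, rises 18 mm from that face. The element's foot stands on the face inside the ring; the dome's lower rim rests on the face outside it. The arm's pivot lies 105 mm along this frame's y, so y gives the station's heading; z up.
- pivot (a point): axis of the locking arm's upright pivot, at the top face of the steel index plate, 157 mm above the table; same axes as the seat; a fixed post of 30 mm diameter stands below it. The plunger moves on an arc of 85 mm radius about this axis.
- clamp (a joint): angle of the red locking arm, rad, growing anticlockwise seen from above. 0 = closed: long end over the seat's centre, plunger (on the short tail) 85 mm from the pivot along the seat's +y. About 1.5 = parked (start): plunger 85 mm from the pivot along -x. The only holes are at 0 and 1.5 (play 0.015), with a hard stop 0.012 beyond each. Slight friction; cannot turn with the plunger in a hole.
- clamp_pad (a point): centre of the top face of the red arm, straight above its rubber pad, 105 mm from the pivot along the long end; it lies over the seat when the arm is closed. The arm is 30 mm wide, its top 175 mm above the table, the pad's underside 160 mm (3 mm above the handle of a seated dome); the long end reaches 147 mm from the pivot, the tail 98 mm.
- plunger (a joint): lift of the spring plunger in the arm's tail, m: 0 = pin fully in a hole, about 0.008 = pin tip on top of the index plate, stop at 0.016. Must be lifted 9 mm or more to turn the arm; the spring pulls it down with about 5 N at 0 and 8 N at 0.014, so when let go over a hole it snaps in.
- plunger_knob (a point): centre of the plunger's black knob: upright cylinder, 30 mm diameter, 29 mm tall, at rest 200 mm above the table (its underside 11 mm above the arm's top face); it rises with the plunger and goes round with the arm.
- housing_a: bystander: turned aluminium housing with an orange stripe, 104 mm flange, 76 mm barrel, 85 mm tall; origin at the centre of its underside
- housing_b: bystander: plain aluminium housing, 104 mm flange, 72 mm barrel, 70 mm tall; origin at the centre of its underside
- block: bystander: aluminium cube, 45 mm; origin at the centre of its underside
- bottle: bystander: upright yellow can with a white label, 50 mm diameter, 170 mm tall; origin at the centre of its underside
- wrench: bystander: steel wrench lying flat along its x, 170 mm long; origin about its middle, on its underside
- gauge: fixed bystander: height gauge, foot 90 by 70 mm, column 285 mm tall; origin at the centre of its foot
Things that resemble listed ones, but are neither listed nor needed, are in the scene too. What is meant by the part that bears element_centre is not brown or pink, and is the smaller of those in its own colour.

How it is judged:
By the outcome, as a careful person would: the job done as asked, in the order asked, and still so for the second after the job is handed in, with the robot touching nothing.
It also fails if it takes over 69 s, if anything falls off the work surface, if the arm or the gripper's body presses on something with over 40 N, if the wrist force passes 120 N, or if a joint passes its speed limit or range.

## Robot

A 6-joint arm with a two-finger parallel gripper is mounted at the origin on the work surface. World frame = base frame: x ahead of the robot, y to its left, z up, the work surface at z = 0. Lengths are in mm, angles in degrees, forces in N, time in s.
With the tool pointing down it reaches from about 350 to 975 mm from the base axis. Payload 4.9 kg.
Tool frame: the origin (TCP) lies between the finger pads; the fingertips stand 8 mm ahead of it and the grasp point (between the pads) lies 11 mm behind it; z points along the fingers, y is the direction in which the jaws open and shut (so a half turn about z gives the same grasp; the last joint's range is limited). The gripper opens to 85 mm and grips with 20 to 120 N. Pads are 22 mm wide; open, the fingers measure 114 mm over their backs; the gripper's body (76 mm by 85 mm) begins 54 mm behind the grasp point. The pads swing forward as they close: fully open they stand 13 mm farther back than shut.
Start: joints at [59.989, 3.019, 92.412, -0, 84.569, -6.818], TCP at [246.135, 574.473, 239.304] pointing down, gripper open.
Joint ranges: [-172.51, 172.51], [-57.92, 126.97], [3.15, 148.05], [-58.71, 238.71], [5.1, 150.11], [-179.66, 179.66]. Speed limits (degrees/s): [147.25, 147.25, 180, 180, 180, 180].

## Interface

Orientations are given as [roll, pitch, yaw] about the fixed x, y, z axes, in that order (R = Rz(yaw) Ry(pitch) Rx(roll)).
In Python, from station import env gives the robot as it stands. Calls block until the motion is done:
- env.reach(position, orientation): joint-space move of the TCP to a pose.
- env.move_linear(position, frame=None, rate=150): straight line of the TCP; frame=None keeps the orientation; rate is the mean speed in mm/s.
- env.move_j(angles): joint-space move.
- env.open() and env.close(squeeze=None): open the fingers fully, or close them until they stop; squeeze is the grip in N (None keeps the last).
- env.sleep(seconds).
- env.solve_ik(position, orientation): joint angles nearest the present ones, or None.
- env.get_state(): the state.
- env.get_image(name): name is "scene" or "top"; returns the picture (384x512x3 uint8, red, green, blue); there is no depth.
- env.calibration(name): a dict with "intrinsics" (3x3 intrinsics, pixels), "k1" (the pictures are not rectified: a ray, as slopes to the right and down, at radius r is drawn at 1 + k1 r^2 times it, then the intrinsics apply), "R" (3x3) and "t" (3): a world point X has camera coordinates R X + t. Camera axes: x right, y down, z forward; pixel columns grow to the right and rows downward; lengths in mm; the calibration is good to about 2 mm. A picture is of the moment at which its call begins. calibration takes no time and is no camera call.
A pose or a line that the arm cannot do raises env.Unreachable and nothing moves.
- env.hand_in(): hands the job in, once; it reports no verdict.
The state is a dict: "t": time; "joint_positions": joint angles; "joint_vel": joint speeds; "tau": joint torques, N m; "tool_pos": TCP position; "orientation": TCP orientation; "ft_force": force on the tool from outside, world axes, zero at the start; "torque": the same for the moment, N m; "gripper_width": finger opening in mm.
Only numpy, scipy, OpenCV 4.12 (cv2) and the standard library are available. Lean on these libraries where they do the work, as an engineer would, in place of code of your own. Each camera call takes 0.05 s, during which the arm holds its last target. There are 200 camera calls.

## Working session

There is one attempt and no reset: what is moved stays moved. The work goes in short steps, each a Python script; the robot and the scene stay as the last script left them, time stands still between calls to the robot, and variables do not carry over. Pictures are saved under pics/ and viewed, about 8 in all and at most 12, crops included, and the job is handed in when it is done.

```bash
ls; mkdir -p pics
python3 - <<'E'
from station import env
import cv2,numpy as np
for n in("scene","top"):
    im=env.get_image(n); cv2.imwrite(f"pics/{n}0.png",cv2.resize(im[:,:,::-1],None,fx=1.5,fy=1.5,interpolation=cv2.INTER_CUBIC))
    np.save(f"pics/{n}0.npy",im)
    print(n,env.calibration(n))
print(env.get_state())
E
```

```text
pics
scene {'intrinsics': array([[463.43129787,   0.        , 248.74789917],
       [  0.        , 463.43129787, 196.17127086],
       [  0.        ,   0.        ,   1.        ]]), 'k1': -0.1014052818082846, 'R': array([[-0.37611987,  0.92639674, -0.01797006],
       [ 0.73139844,  0.28493163, -0.61957267],
       [-0.56884986, -0.24617687, -0.78473357]]), 't': array([ 234.38997198, -271.56653855, 1627.7360909 ])}
top {'intrinsics': array([[385.02311067,   0.        , 257.93903812],
       [  0.        , 385.02311067, 192.20208685],
       [  0.        ,   0.        ,   1.        ]]), 'k1': -0.022496914712591295, 'R': array([[ 0.00537551, -0.99935121,  0.03561269],
       [-0.98663676, -0.01109996, -0.16255674],
       [ 0.16284658, -0.03426296, -0.98605631]]), 't': array([ -86.93650912,  520.36609601, 1021.37688904])}
{'t': 0.1, 'joint_positions': array([ 5.99893446e+01,  3.05524450e+00,  9.24847740e+01, -5.69020837e-04,
        8.45689243e+01, -6.81850676e+00]), 'joint_vel': array([ 0.02471229, -0.13590307, -0.12286455, -0.06531802,  0.12345796,
        0.10658126]), 'tau': array([ 1.11659043e-03, -3.94899702e+01, -3.71365857e+01, -1.08859313e-04,
        3.79124001e-03,  3.44860268e-05]), 'tool_pos': array([245.8612797 , 574.00824427, 238.16108698]), 'orientation': array([-1.79891761e+02, -1.23718257e-02,  1.56807894e+02]), 'ft_force': array([-0.53693089, -0.18455098, -1.4355746 ]), 'torque': array([ 0.01817944, -0.02103776, -0.00061812]), 'gripper_width': 85.22543165705628}
```

View pics/scene0.png

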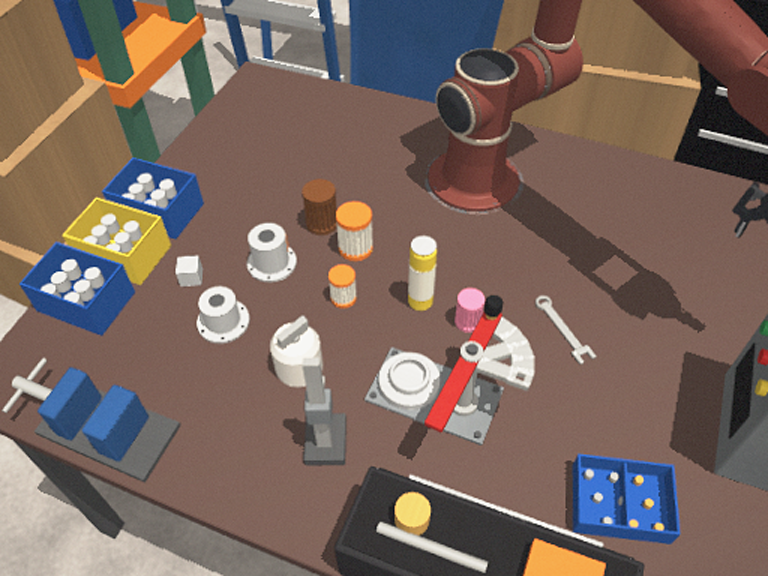

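View pics/top0.png

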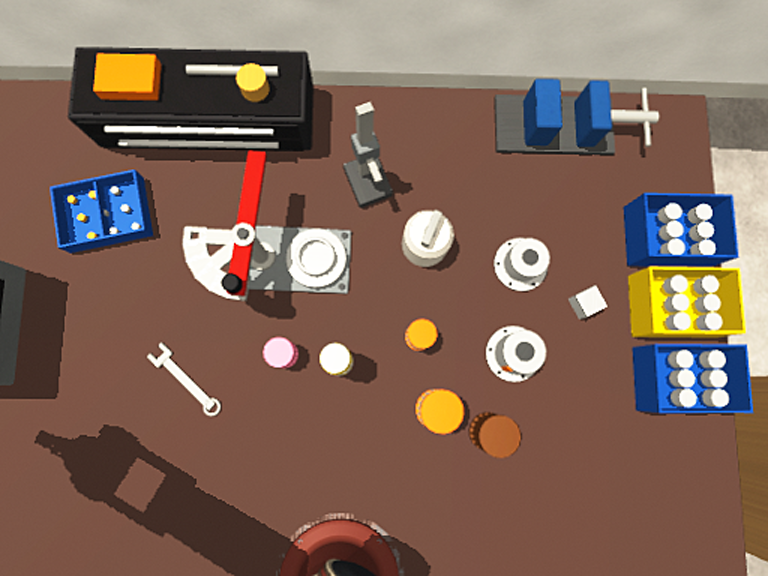

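The scene view shows the filter-like parts at 1.5x pixels: orange small (342,286), orange large (354,230), brown (320,205) and pink (470,310). The small orange one fits, because it is neither brown nor pink and is the smaller of the two orange ones. In the top view it is at (422,335). The dome handle is at about (434,229), the seat ring at (318,258), the pivot at (243,233) and the knob at (232,282).

Next I'll measure and confirm with one enlarged montage.

```bash
cat > h.py <<'E'
import cv2,numpy as np
from station import env
C={n:env.calibration(n) for n in("scene","top")}
def ray(n,px):
    c=C[n]; p=cv2.undistortPoints(np.array([[px]],float),c["intrinsics"],np.array([c["k1"],0,0,0.])).ravel()
    return -c["R"].T@c["t"], c["R"].T@np.r_[p,1]
def cast(n,px,z):
    o,d=ray(n,px); return o+d*(z-o[2])/d[2]
def tri(a,b):
    (o1,d1),(o2,d2)=ray("scene",a),ray("top",b)
    s=np.linalg.lstsq(np.c_[d1,-d2],o2-o1,rcond=None)[0]
    p,q=o1+s[0]*d1,o2+s[1]*d2
    return (p+q)/2,np.linalg.norm(p-q)
def proj(n,X):
    c=C[n]; p=c["R"]@np.asarray(X,float)+c["t"]; s=p[:2]/p[2]
    s=s*(1+c["k1"]*s@s); return c["intrinsics"][:2,:2]@s+c["intrinsics"][:2,2]
def blobs(im,lo,hi,box,amin=15):
    x0,y0,x1,y1=box; hsv=cv2.cvtColor(im[y0:y1,x0:x1],cv2.COLOR_RGB2HSV)
    m=cv2.inRange(hsv,np.array(lo),np.array(hi)); k,L,s,c=cv2.connectedComponentsWithStats(m)
    out=[]
    for i in range(1,k):
        if s[i,4]>=amin:
            cn=max(cv2.findContours((L==i).astype(np.uint8),0,2)[0],key=cv2.contourArea)+[x0,y0]
            out.append((s[i,4],c[i]+[x0,y0],cn.astype(np.float32)))
    return sorted(out,key=lambda b:-b[0])
def grab(n,name=None,box=None,f=4):
    im=env.get_image(n)
    if name:
        x0,y0,x1,y1=box or (0,0,512,384)
        cv2.imwrite(f"pics/{name}.png",cv2.resize(im[y0:y1,x0:x1,::-1],None,fx=f,fy=f,interpolation=cv2.INTER_CUBIC))
    return im
E
python3 - <<'E'
from h import *
S=np.load("pics/scene0.npy");T=np.load("pics/top0.npy")
def ell(b): return [tuple(np.round(v,1)) if not np.isscalar(v) else round(v,1) for v in cv2.fitEllipse(b[2])]
for b in blobs(T,(8,150,120),(25,255,255),(260,200,320,300)): print("orange top",b[0],b[1].round(1),ell(b),"z75",cast("top",ell(b)[0],75).round(1))
for b in blobs(S,(8,150,120),(25,255,255),(200,120,260,220)): print("orange scene",b[0],b[1].round(1),cv2.boundingRect(b[2]))
for b in blobs(T,(0,170,100),(6,255,255),(140,90,200,210))+blobs(T,(174,170,100),(180,255,255),(140,90,200,210)):print("red top",b[0],b[1].round(1),cv2.minAreaRect(b[2]),cast("top",b[1],175).round(1))
for b in blobs(T,(0,0,0),(180,255,45),(140,170,170,205)): print("black top",b[0],b[1].round(1),cast("top",b[1],214).round(1))
a=T[130:210,110:250,::-1]; b=T[130:185,255:315,::-1]; c=S[130:250,190:270,::-1]
R=lambda i,w,h:cv2.resize(i,(w,h),interpolation=cv2.INTER_CUBIC)
m=np.zeros((600,800,3),np.uint8); m[:320,:560]=R(a,560,320); m[320:595,:300]=R(b,300,275); m[325:595,320:500]=R(S[130:250,190:270,::-1],180,270)
m[325:595,510:790]=R(S[190:260,160:240,::-1],280,270)
cv2.imwrite("pics/m1.png",m)
E
```

```text
orange top 757 [293.3 273.6] [(np.float64(293.3), np.float64(273.7)), (np.float64(29.1), np.float64(31.7)), 115.3] z75 [ 301.7 -174.9   75. ]
orange top 361 [280.5 222.6] [(np.float64(280.4), np.float64(222.7)), (np.float64(19.4), np.float64(22.0)), 45.0] z75 [ 434.5 -141.7   75. ]
orange top 21 [315.1 282.7] [(np.float64(315.2), np.float64(282.6)), (np.float64(2.5), np.float64(9.5)), 25.3] z75 [ 279.1 -232.    75. ]
orange scene 383 [235.6 143.4] (224, 134, 24, 20)
orange scene 236 [212.1 126.8] (202, 120, 21, 15)
orange scene 220 [227.4 183.2] (219, 176, 18, 15)
orange scene 66 [236.9 170.6] (226, 166, 22, 8)
orange scene 36 [228.9 202.8] (221, 199, 16, 7)
red top 620 [167.3 124.7] ((167.08033752441406, 125.63778686523438), (12.883434295654297, 51.466400146484375), 9.039483070373535) [666.6 147.6 175. ]
red top 296 [160.2 175.7] ((158.731201171875, 178.4971160888672), (12.848834037780762, 35.12520980834961), 8.746161460876465) [537.3 159.  175. ]
black top 57 [155.6 189.9] [495.8 159.2 214. ]
```

View pics/m1.png

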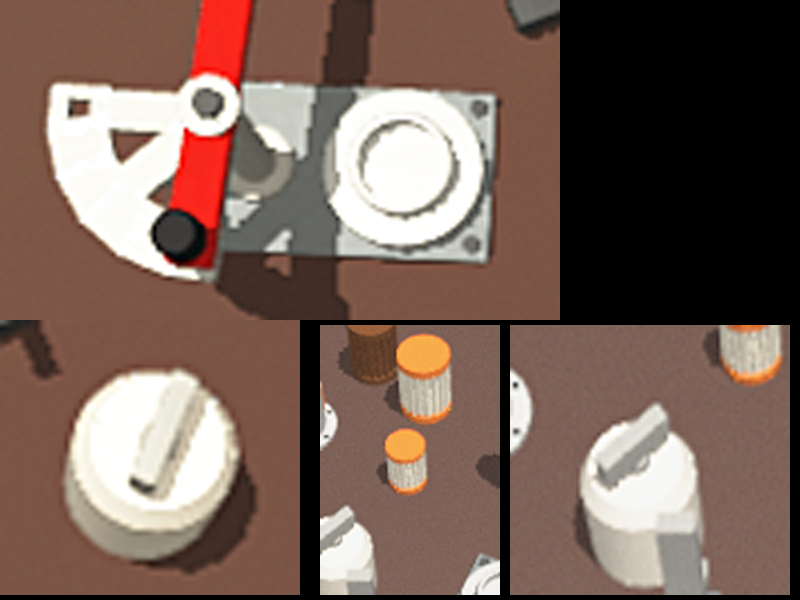

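The enlarged crop confirms the small orange-capped element. I'll measure the positions more carefully, correcting silhouette centroids for the cylinders and enlarging the station and handle.

```bash
cat >> h.py <<'E'
def cyl(n,xy,r,z0,z1):
    a=np.linspace(0,2*np.pi,60); P=[proj(n,(xy[0]+r*np.cos(t),xy[1]+r*np.sin(t),z)) for z in(z0,z1) for t in a]
    m=cv2.moments(cv2.convexHull(np.array(P,np.float32))); return np.array([m["m10"],m["m01"]])/m["m00"]
def fit(n,cen,r,z0,z1):
    "xy of an upright cylinder whose silhouette centroid is cen"
    xy=cast(n,cen,z1)[:2]
    for _ in range(6): xy=xy+(cast(n,cen,z1)-cast(n,cyl(n,xy,r,z0,z1),z1))[:2]
    return xy.round(1)
def hullcen(c):
    m=cv2.moments(cv2.convexHull(c)); return np.array([m["m10"],m["m01"]])/m["m00"]
E
python3 - <<'E'
from h import *
S=np.load("pics/scene0.npy");T=np.load("pics/top0.npy")
b=blobs(T,(8,150,120),(25,255,255),(265,205,300,240))[0]; print("elem top",fit("top",hullcen(b[2]),26,65,75))
b=blobs(S,(8,150,120),(25,255,255),(215,172,242,194))[0]; print("elem scene",fit("scene",hullcen(b[2]),26,65,75))
for n,I,box in(("top",T,(262,132,310,182)),("scene",S,(175,205,220,260))):
    for b in blobs(I,(0,0,110),(180,70,255),box,200)[:1]: print("dome",n,b[0],cv2.boundingRect(b[2]),fit(n,hullcen(b[2]),45,0,93))
b=blobs(T,(0,0,0),(180,255,45),(140,170,170,205))[0]; print("knob top",fit("top",hullcen(b[2]),15,185.5,214.5))
for b in blobs(S,(0,0,0),(180,255,45),(315,190,342,215)): print("knob sc",b[0],fit("scene",hullcen(b[2]),15,185.5,214.5))
R=lambda I,x,y,w,h,f:cv2.resize(I[y:y+h,x:x+w,::-1],None,fx=f,fy=f,interpolation=cv2.INTER_CUBIC)
st=lambda i:np.clip((i.astype(float)-110)*255/145,0,255).astype(np.uint8)
m=np.zeros((600,800,3),np.uint8)
m[:300,:400]=st(R(T,188,148,50,50,8)[:300] if 0 else R(T,187,150,50,50,8))[:300,:400] if 0 else R(T,188,150,50,50,6)[:300,:300].repeat(1,0) if 0 else 0
a=R(T,190,150,44,44,6.8); m[:a.shape[0],:a.shape[1]]=st(a)
a=R(S,248,230,50,44,6.8); m[:a.shape[0],310:310+a.shape[1]]=st(a)
a=R(T,270,136,36,36,8);m[305:305+a.shape[0],:a.shape[1]]=st(a)
a=R(S,178,206,36,36,8);m[305:305+a.shape[0],295:295+a.shape[1]]=st(a)
a=R(S,305,225,20,20,10);m[305:505,590:790]=a
cv2.imwrite("pics/m2.png",m)
E
```

```text
elem top [ 435.  -141.9]
elem scene [ 433.6 -143.1]
dome top 1018 (268, 140, 35, 38) [ 615.8 -155.4]
dome scene 1400 (180, 210, 40, 50) [ 622.  -146.9]
knob top [500.7 165.4]
knob sc 70 [504.6 167.4]
```

View pics/m2.png

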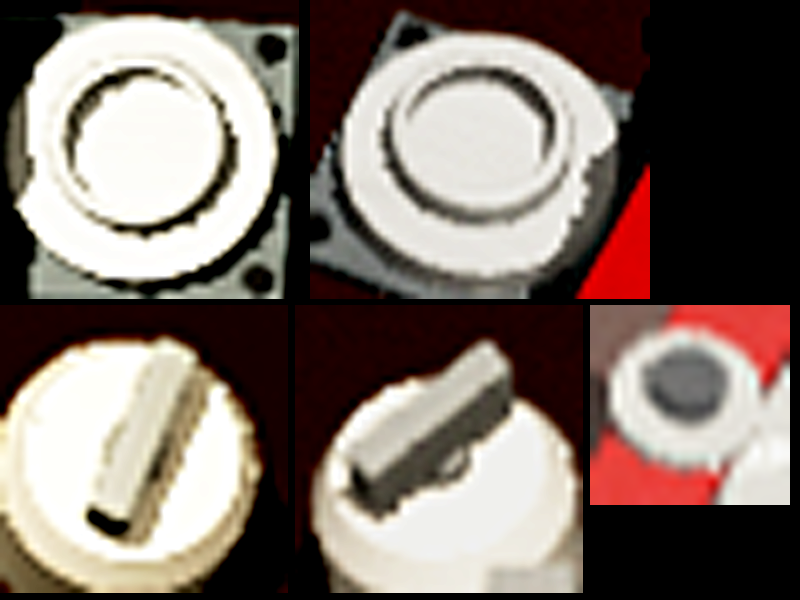

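The montage reads as follows, in native pixels.

| Feature | Top view | Scene view |
|---|---|---|
| Seat disc centre | ~(210.7,171.1) | ~(272.4,252.4) |
| Bar top-face centre | ~(287.2,151.1) | ~(194.6,219.3) |
| Pivot boss | ~(161.5,155) | ~(314.2,232.3) |

Run:
```python
from h import *
T=np.load("pics/top0.npy");S=np.load("pics/scene0.npy")
print("seat",cast("top",(210.7,171.1),30),cast("scene",(272.4,252.4),30),tri((272.4,252.4),(210.7,171.1)))
print("handle",cast("top",(287.25,151.1),127),cast("scene",(194.6,219.25),127),tri((194.6,219.25),(287.25,151.1)))
p=cast("top",(270+152/8,136+35/8),127)-cast("top",(270+92/8,136+203/8),127);q=cast("top",(270+192/8,136+45/8),127)-cast("top",(270+132/8,136+215/8),127)
r=cast("scene",(178+192/8,206+38/8),127)-cast("scene",(178+57/8,206+157/8),127);u=cast("scene",(178+215/8,206+67/8),127)-cast("scene",(178+83/8,206+178/8),127)
for v in(p,q,r,u): print("bar dir",np.degrees(np.arctan2(v[1],v[0])),np.linalg.norm(v))
print("pivot",tri((314.2,232.3),(161.5,155)), cast("top",(161.5,155),185),cast("scene",(314.2,232.3),185))
m=cv2.inRange(cv2.cvtColor(T,cv2.COLOR_RGB2HSV),(0,170,100),(6,255,255)); m[:90]=0;m[215:]=0;m[:,:140]=0;m[:,200:]=0
ys,xs=np.nonzero(m); vx,vy,x0,y0=cv2.fitLine(np.c_[xs,ys].astype(np.float32),2,0,.01,.01).ravel()
a=cast("top",(x0-40*vx,y0-40*vy),175);b=cast("top",(x0+40*vx,y0+40*vy),175);d=a-b
print("arm line",a,b,np.degrees(np.arctan2(d[1],d[0])))
for n in("top","scene"): print("cam",n,(-C[n]["R"].T@C[n]["t"]).round())
# white disc of seat: edges by mask hull
for n,I,box in(("top",T,(185,148,234,196)),("scene",S,(245,228,300,280))):
    for b in blobs(I,(0,0,205),(180,60,255),box,200)[:1]:
        e=cv2.fitEllipse(cv2.convexHull(b[2])); print(n,b[0],e,cast(n,e[0],30))
```

```text
seat [582.19260371  50.45314509  30.        ] [584.62748591  54.37135705  30.        ] (array([582.65369529,  52.20233028,  25.75150206]), np.float64(2.8883491397375343))
handle [ 616.68493832 -155.50161941  127.        ] [ 620.66725193 -151.71546732  127.        ] (array([ 617.73206952, -155.04202208,  121.72942964]), np.float64(2.2252487088423893))
bar dir -19.377800674724288 60.151700190822226
bar dir -19.302890057849165 60.7924296258191
bar dir 161.27775976591587 62.79009758803927
bar dir 159.5444120714262 59.52637317957423
pivot (array([585.88842412, 156.98179896, 185.35914164]), np.float64(2.208610975908332)) [586.31438518 155.99888597 185.        ] [585.18887358 157.96025863 185.        ]
arm line [524.47868174 160.21929523 175.        ] [726.88749834 142.29111997 175.        ] 174.9382883041733
cam top [ 348.  -46. 1095.]
cam scene [1213.  261. 1113.]
top 1108 ((210.12106323242188, 171.82884216308594), (37.89707946777344, 43.84730911254883), 33.273860931396484) [580.07139802  52.02558478  30.        ]
scene 943 ((272.2808532714844, 252.04656982421875), (35.41883850097656, 39.7394905090332), 89.77810668945312) [583.69401327  53.67957513  30.        ]
```

Seat ≈ (583,52), pivot ≈ (586,157), station heading ≈ 88.7°, knob ≈ (501.5,165), element ≈ (434,-142.5), handle ≈ (618,-154) with the bar at -19.5°. I'll grasp the element now.

```bash
cat >> h.py <<'E'
def st(msg=""):
    s=env.get_state(); print(msg,"t%.1f"%s["t"],"tcp",s["tool_pos"].round(1),"rpy",s["orientation"].round(1),"w%.1f"%s["gripper_width"],"F",s["ft_force"].round(1),"j6 %.0f"%s["joint_positions"][5]); return s
D=lambda yaw:[180,0,yaw]
E
python3 - <<'E'
from h import *
for y in(90,-90): print(y,env.solve_ik([434,-142.5,150],D(y)),env.solve_ik([583,52,150],D(y)))
p=env.get_state()["tool_pos"]; env.move_linear([p[0],p[1],330],rate=250); st("up")
ys=[y for y in(90,-90) if env.solve_ik([434,-142.5,300],D(y)) is not None]
y=min(ys,key=lambda y:abs(env.solve_ik([434,-142.5,300],D(y))[5]))
env.reach([434.3,-142.5,300],D(y)); st("over")
env.move_linear([434.3,-142.5,110],rate=200); env.move_linear([434.3,-142.5,46],rate=80); st("down")
env.close(30); st("grip")
env.move_linear([434.3,-142.5,200],rate=150); st("lift")
grab("scene","s1",(140,90,340,300),2.8)
E
```

```text
90 [-27.52544118 -16.96663947 119.35730039   0.          77.60933908
 -27.52544118] [-2.18600976e+00  1.73874885e+00  1.02493019e+02 -2.54444375e-14
  7.57682319e+01 -2.18600976e+00]
-90 [-2.75254412e+01 -1.69666395e+01  1.19357300e+02 -2.54444375e-14
  7.76093391e+01  1.52474559e+02] [-2.18600976e+00  1.73874885e+00  1.02493019e+02 -2.54444375e-14
  7.57682319e+01  1.77813990e+02]
up t0.6 tcp [246.  574.2 330.9] rpy [179.9   0.  156.8] w85.2 F [ 0.1  0.3 -0.7] j6 -7
over t3.2 tcp [ 434.5 -142.   300.1] rpy [180.   -0.   90.1] w85.1 F [ 0.5 -0.2  0.5] j6 -28
down t5.3 tcp [ 434.8 -142.8   46.5] rpy [179.9   0.   90. ] w85.5 F [-0.5 -0.7 -0.1] j6 -28
grip t5.7 tcp [ 435.  -142.8   46.8] rpy [179.9   0.   90. ] w51.3 F [0.5 0.9 2.9] j6 -28
lift t6.9 tcp [ 433.6 -142.1  198.5] rpy [-1.799e+02 -1.000e-01  9.000e+01] w51.1 F [ 0.6  0.  -2.2] j6 -28
```

View pics/s1.png

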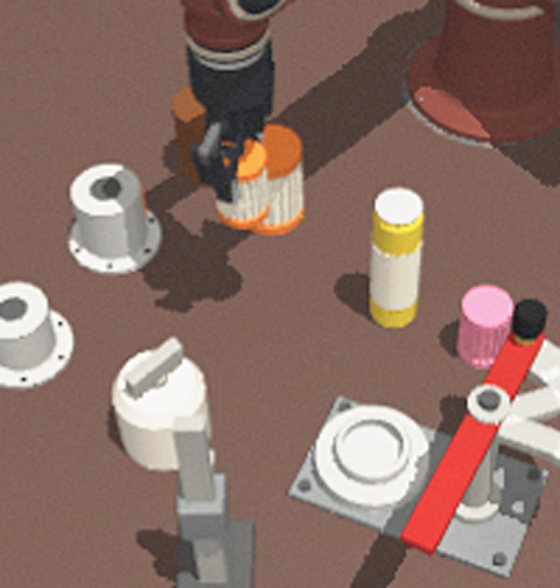

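The element is gripped upright (width 51, at crop (243,185)). I'll carry it over the seat and look.

Run:
```python
from h import *
env.move_linear([434,-142.5,240],rate=200); env.move_linear([583.2,52.3,240],rate=250); env.move_linear([583.2,52.3,135],rate=150); st()
S=grab("scene");T=grab("top")
a=cv2.resize(S[190:290,220:340,::-1],None,fx=6,fy=6,interpolation=2)
cv2.imwrite("pics/s2.png",a)
b=blobs(S,(8,150,100),(25,255,255),(245,190,310,270),10)
for x in b: print(x[0],x[1],cv2.boundingRect(x[2]))
# predicted: element foot ring bottom z = tcp-46 
z=env.get_state()["tool_pos"][2]-46
print("foot z",z,"pred low-cap cen",cyl("scene",(583.2,52.3),26,z,z+10),"seat pred",proj("scene",(583.2,52.3,30)))
```

```text
t9.3 tcp [584.   52.1 136.2] rpy [179.9   0.   90. ] w51.3 F [-0.3  0.4 -2.4] j6 -2
104 [278.93269231 225.90384615] (274, 217, 10, 17)
23 [270.47826087 245.7826087 ] (264, 243, 14, 5)
foot z 90.89711103344013 pred low-cap cen [272.42451863 238.58843905] seat pred [271.86867944 251.74335673]
```

View pics/s2.png

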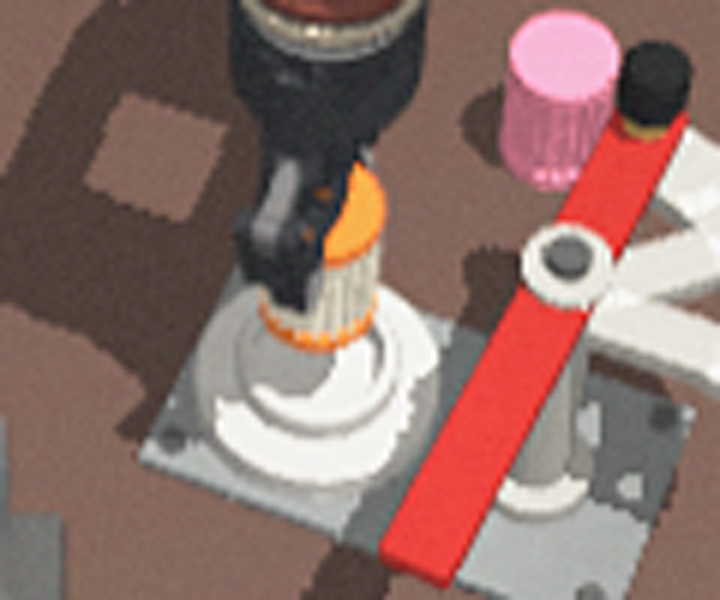

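Run:
```python
from h import *
def box(n,xy,r,z): 
    P=np.array([proj(n,(xy[0]+r*np.cos(t),xy[1]+r*np.sin(t),z)) for t in np.linspace(0,6.283,90)]); return P.min(0).round(1),P.max(0).round(1)
print("foot",box("scene",(584,52.1),26,90.9)," meas cols 262.8..282.8 bottom 248.2")
print("disc",box("scene",(583.2,52.3),56,30)," meas cols 252.0..292.8 bottom 271.2")
print("ring top",box("scene",(583.2,52.3),37,48)," meas cols 258.7..286.2")
```

```text
foot (array([262.3, 231.5]), array([282.1, 248.2]))  meas cols 262.8..282.8 bottom 248.2
disc (array([251.3, 234.6]), array([292.5, 269.8]))  meas cols 252.0..292.8 bottom 271.2
ring top (array([258.3, 236.7]), array([285.8, 260.2]))  meas cols 258.7..286.2
```

The element and seat columns agree within about 0.3 px (~1 mm), so I'll lower it gently.

```bash
cat >> h.py <<'E'
def lower(x,y,z0,z1,step=1,rate=15,df=3.0):
    "go down from z0 to z1 until the upward force rises by df"
    env.sleep(.1); f0=np.mean([env.get_state()["ft_force"][2] for _ in range(3)]); z=z0
    while z>z1:
        z-=step; env.move_linear([x,y,z],rate=rate); f=env.get_state()["ft_force"]
        if f[2]-f0>df: break
    print("lowered to",z,"F0 %.1f"%f0,f.round(1)); return z
E
python3 - <<'E'
from h import *
x,y=583.5,52.3
env.move_linear([x,y,81],rate=80)
lower(x,y,81,74.5); s=st()
env.open(); st("open"); env.move_linear([x,y,200],rate=200); 
env.reach([618,-154,300],D(70.5)) if env.solve_ik([618,-154,300],D(70.5)) is not None else print("ik")
st(); S=grab("scene");T=grab("top")
a=cv2.resize(S[190:290,170:340,::-1],None,fx=4.5,fy=4.5,interpolation=2); cv2.imwrite("pics/s3.png",a)
np.save("pics/s3.npy",S);np.save("pics/t3.npy",T)
for n,I,b in(("scene",S,(250,215,295,245)),("top",T,(190,140,235,190))):
    q=blobs(I,(8,150,100),(25,255,255),b,20)[0]; print(n,q[0],fit(n,hullcen(q[2]),26,95,105))
E
```

```text
lowered to 76 F0 -1.4 [-3.3  0.1  4.3]
 t11.5 tcp [583.7  52.3  76.8] rpy [180.   0.  90.] w51.3 F [-3.3  0.1  4.3] j6 -2
open t12.0 tcp [583.5  52.3  75.9] rpy [180.   0.  90.] w85.5 F [ 0.2  0.  -0.1] j6 -2
 t13.7 tcp [ 617.5 -152.9  298.2] rpy [-179.8   -0.    70.6] w85.7 F [-0.  -0.  -0.5] j6 -1
scene 270 [580.3  51.9]
top 260 [582.9  50.8]
```

View pics/s3.png

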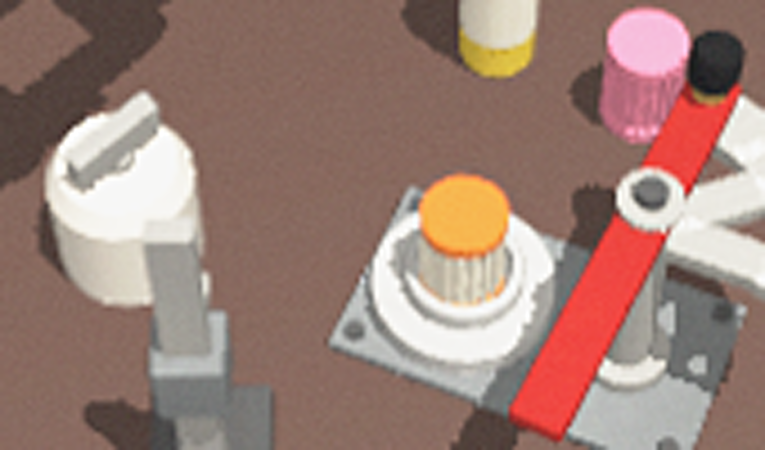

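The element stands inside the ring, with its cap at crop (463,212) and TCP height consistent with the foot on the face. Next is the dome. I'll check clearances to the gauge and bottle, then grasp the bar.

Run:
```python
from h import *
print("gauge top",cast("top",(243,72),285).round(),"foot",cast("top",(246,122),10).round(),"bottle",cast("top",(224,239),170).round())
x,y=618.3,-153.8
P=[((x,y,300),p) for p in(160.5,-19.5)]; Q=[(p,env.solve_ik(list(a),D(p)),env.solve_ik([583.5,52.3,150],D(p))) for a,p in P]
for q in Q: print(q[0],None if q[1] is None else q[1][5],None if q[2] is None else q[2][5])
ok=[q for q in Q if q[1] is not None and q[2] is not None]; p=min(ok,key=lambda q:abs(q[1][5]))[0]
env.reach([x,y,300],D(p)); env.move_linear([x,y,160],rate=200); env.move_linear([x,y,106],rate=60); st("at bar")
env.close(60); s=st("grip"); env.move_linear([x,y,116],rate=40); st("lift10"); env.move_linear([x,y,245],rate=150); st("lift")
grab("scene","s4",(150,130,350,290),4)
```

```text
gauge top [755. -39. 285.] foot [736. -47.  10.] bottle [386.   2. 170.]
160.5 -91.15633815038574 -72.65457121480381
-19.5 88.84366184961426 107.34542878519618
at bar t17.1 tcp [ 618.7 -154.   106.6] rpy [-1.80e+02 -1.00e-01 -1.95e+01] w85.5 F [ 0.6 -0.9 -0.1] j6 89
grip t17.7 tcp [ 618.4 -154.2  106.4] rpy [180.   -0.  -19.5] w17.0 F [-0.9 -2.3  2.8] j6 89
lift10 t18.1 tcp [ 618.1 -153.5  115.6] rpy [-180.     0.   -19.5] w17.5 F [-0.6  0.9 -4.9] j6 89
lift t19.1 tcp [ 617.6 -153.5  243.2] rpy [-180.     0.2  -19.5] w17.3 F [ 0.2  0.4 -4.7] j6 89
```

View pics/s4.png

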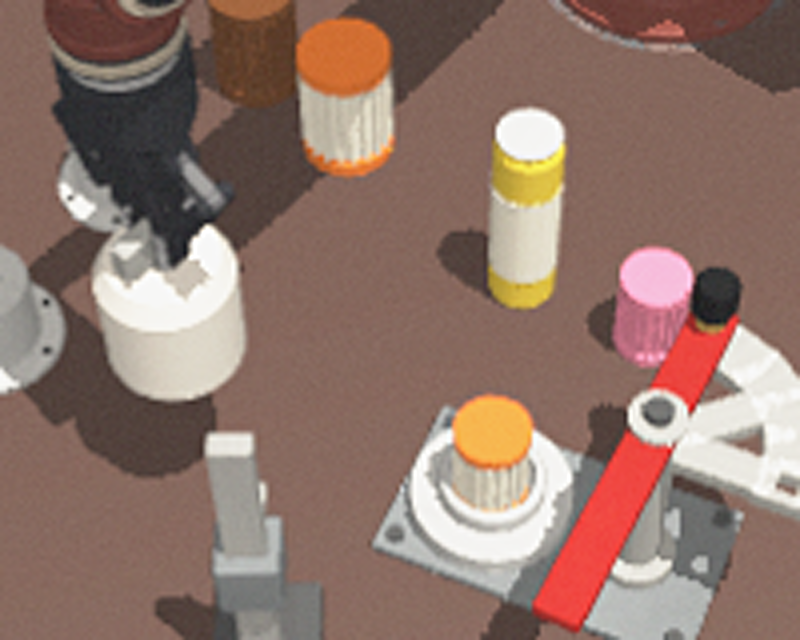

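The dome is held level. I'll check its centre against the TCP by its silhouette in both views, against the dark table here, before carrying it.

Run:
```python
from h import *
s=st(); S=grab("scene");T=grab("top"); tp=s["tool_pos"]; z=tp[2]-106
np.save("pics/s5.npy",S)
def box(n,xy,r,z0,z1): 
    P=np.array([proj(n,(xy[0]+r*np.cos(t),xy[1]+r*np.sin(t),q)) for t in np.linspace(0,6.283,90) for q in(z0,z1)]); return P.min(0).round(1),P.max(0).round(1)
for n,I,b in(("scene",S,(170,180,218,232)),("top",T,(265,110,330,190))):
    q=blobs(I,(0,0,120),(180,70,255),b,100)[0]; c=q[2].reshape(-1,2); print(n,q[0],"meas",c.min(0),c.max(0)+1,"pred",*box(n,tp,45,z,z+93))
print("px per 10mm x/y scene",proj("scene",tp+[10,0,0])-proj("scene",tp),proj("scene",tp+[0,10,0])-proj("scene",tp))
```

```text
t19.2 tcp [ 617.5 -153.5  242.9] rpy [-180.     0.2  -19.5] w17.5 F [-1.   0.6 -3.7] j6 89
scene 1438 meas [170. 180.] [212. 231.] pred [171.6 179.7] [211.3 230.2]Traceback (most recent call last):
  File "<stdin>", line 7, in <module>
IndexError: list index out of range
```

The right and bottom edges agree with the prediction within about 0.3 px (the left edge was clipped by my box), so the dome is centred on the TCP within about 1 mm. Now I'll carry it and lower it with force watching.

Run:
```python
from h import *
x,y=583.5,52.3
env.move_linear([x,y,245],rate=170); env.sleep(.2); env.move_linear([x,y,162],rate=100); st("above")
z=lower(x,y,162,134.5,step=1,rate=15,df=3); st("down")
grab("scene","s6",(220,170,350,290),4.5)
```

```text
above t21.9 tcp [584.2  52.3 163. ] rpy [-1.80e+02 -1.00e-01 -1.95e+01] w17.5 F [ 1.2  0.3 -4.2] j6 107
lowered to 136 F0 -4.7 [-0.7 -0.8 -1.4]
down t28.4 tcp [583.9  52.1 136.7] rpy [ 1.80e+02 -1.00e-01 -1.95e+01] w17.5 F [-0.7 -0.8 -1.4] j6 107
```

View pics/s6.png

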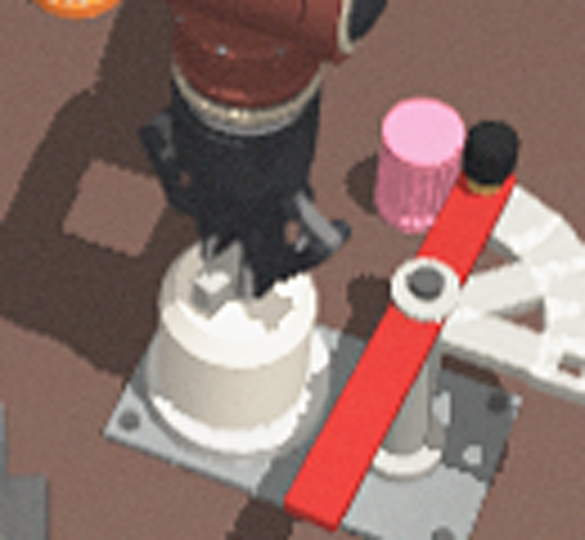

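The dome is down at rim height 30 mm (TCP 136, light contact) and looks level. I'll release it, retreat and go to the knob.

Run:
```python
from h import *
env.open(); env.move_linear([583.5,52.3,260],rate=200)
k=[501.3,165.0]
env.reach([k[0],k[1],260],D(175)); st("over knob")
S=grab("scene");T=grab("top");np.save("pics/s7.npy",S);np.save("pics/t7.npy",T)
a=cv2.resize(S[190:290,230:340,::-1],(420,380),interpolation=2);b=cv2.resize(T[130:200,130:235,::-1],(375,250),interpolation=2)
m=np.zeros((380,800,3),np.uint8);m[:,:420]=a;m[:250,425:]=b;cv2.imwrite("pics/s7.png",m)
```

```text
over knob t32.6 tcp [501.3 164.9 259.9] rpy [-180.   -0.  175.] w85.5 F [-0.1  0.7  0.1] j6 -75
```

View pics/s7.png

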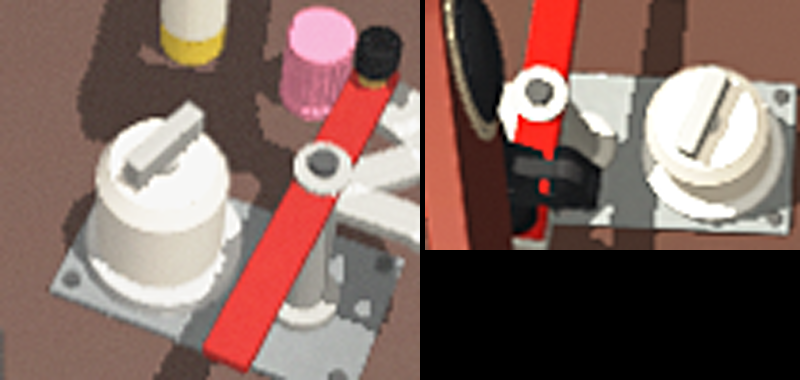

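The dome sits level on the base, concentric with the disc. Next I'll grip the knob, lift it and check the force.

Run:
```python
from h import *
x,y=501.3,165.0
env.move_linear([x,y,215],rate=120); env.move_linear([x,y,191],rate=60); st("at knob")
env.close(45); st("grip")
env.move_linear([x,y,197],rate=40); st("lift6"); env.move_linear([x,y,203.5],rate=40); env.sleep(.1); st("lift12.5")
grab("scene","s8",(290,170,360,240),6)
```

```text
at knob t33.8 tcp [501.1 165.  190.6] rpy [-180.   -0.  175.] w85.6 F [0.5 0.5 0.2] j6 -75
grip t34.4 tcp [501.6 166.3 191.8] rpy [1.798e+02 1.000e-01 1.750e+02] w28.6 F [-0.3  5.6  1.9] j6 -75
lift6 t34.6 tcp [501.4 166.3 196.2] rpy [179.8   0.  175. ] w28.2 F [ 3.1  5.9 -6.2] j6 -75
lift12.5 t35.1 tcp [501.4 166.2 202.1] rpy [179.8   0.  175. ] w28.7 F [ 5.3  5.3 -6.2] j6 -75
```

View pics/s8.png

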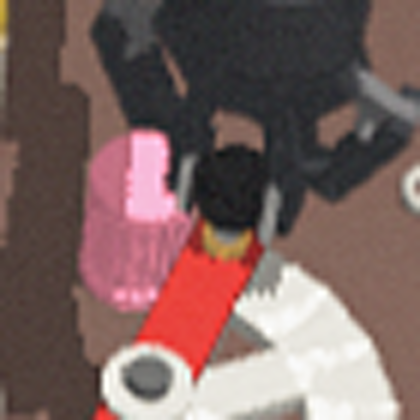

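The knob is up about 11–12 mm (force −6 N, gold pin shaft visible, knob at crop (235,185)). The side force says the knob is about 1.5 mm further along +y. I'll swing the arc and watch the forces.

```bash
cat >> h.py <<'E'
PV=np.array([586.,157.8])
def arc(phi,z,rate=70,R=85):
    a=np.radians(phi); env.move_linear([PV[0]+R*np.cos(a),PV[1]+R*np.sin(a),z],D(phi+.8),rate=rate)
    s=env.get_state(); f=s["ft_force"]; t=f[:2]@[-np.sin(a),np.cos(a)]; r=f[:2]@[np.cos(a),np.sin(a)]
    print("phi %.1f t%.1f tan %.1f rad %.1f z %.1f"%(phi,s["t"],t,r,f[2]),s["tool_pos"].round(1)); return t,r,f[2]
E
python3 - <<'E'
from h import *
for phi in np.r_[np.linspace(170,94,8),91.5]:
    t,r,z=arc(phi,204.5)
    if max(abs(t),abs(r))>30 or z>-2: print("stop");break
E
```

```text
phi 170.0 t35.4 tan -1.8 rad -3.6 z -7.7 [502.2 172.5 203.1]
phi 159.1 t35.8 tan -1.1 rad -2.5 z -7.5 [506.3 187.7 203.7]
phi 148.3 t36.1 tan -1.3 rad -1.8 z -7.7 [513.3 202.1 204. ]
phi 137.4 t36.5 tan -1.0 rad -0.4 z -7.3 [522.9 215.  204.1]
phi 126.6 t36.9 tan -0.7 rad 0.1 z -6.7 [534.8 225.8 204.1]
phi 115.7 t37.3 tan -0.7 rad 2.5 z -7.6 [548.5 234.3 204.2]
phi 104.9 t37.7 tan 0.6 rad 2.7 z -6.7 [563.7 239.9 204.3]
phi 94.0 t38.1 tan -0.3 rad 1.9 z -6.2 [579.6 242.6 204.3]
phi 91.5 t38.3 tan 1.3 rad 3.0 z -7.1 [583.4 242.8 204.5]
```

The swing was smooth with small forces. Next I'll creep to the stop, lower part way so the pin enters the hole, and let go.

Run:
```python
from h import *
phi=91.5
while phi>86.2:
    phi-=.4; t,r,z=arc(phi,204.5,20)
    if t>8: break
else: print("no stop felt")
if t>8:
    phi+=.4
    for zz in(201,198,195.5): arc(phi,zz,30)
    st()
```

```text
phi 91.1 t38.6 tan 2.1 rad 1.4 z -6.9 [583.9 242.8 204.3]
phi 90.7 t38.8 tan 3.2 rad 1.9 z -6.5 [584.7 242.8 204.4]
phi 90.3 t39.1 tan 3.4 rad 2.7 z -7.1 [585.5 242.8 204.4]
phi 89.9 t39.3 tan 3.0 rad 2.0 z -7.3 [586.1 242.8 204.5]
phi 89.5 t39.6 tan 3.8 rad 3.2 z -7.0 [586.7 242.8 204.5]
phi 89.1 t39.8 tan 3.6 rad 2.9 z -6.8 [587.3 242.8 204.5]
phi 88.7 t40.1 tan 4.0 rad 2.6 z -6.2 [588.  242.8 204.5]
phi 88.3 t40.3 tan 3.5 rad 2.4 z -7.2 [588.6 242.8 204.5]
phi 87.9 t40.6 tan 3.5 rad 1.9 z -7.4 [589.2 242.7 204.5]
phi 87.5 t40.8 tan 3.3 rad 2.1 z -6.9 [589.8 242.7 204.5]
phi 87.1 t41.1 tan 4.0 rad 2.4 z -7.6 [589.9 242.7 204.3]
phi 86.7 t41.3 tan 6.4 rad 2.6 z -7.7 [590.  242.7 204. ]
phi 86.3 t41.6 tan 8.4 rad 1.8 z -6.7 [590.  242.7 203.7]
phi 86.7 t41.8 tan 6.1 rad 2.0 z -6.4 [589.9 242.7 200.4]
phi 86.7 t42.1 tan 6.5 rad 2.1 z -4.6 [590.  242.7 197.6]
phi 86.7 t42.3 tan 7.1 rad 1.9 z -5.0 [590.  242.7 195.3]
 t42.3 tcp [590.  242.7 195.3] rpy [-179.9    0.    87.6] w28.3 F [-7.   2.3 -5. ] j6 18
```

The stop is at about 87.2°. With the lift at about 4 mm (below the 8 mm plate level) the spring still pulls, so the pin is entering the hole. I'll back off slightly, let go, retreat and look.

Run:
```python
from h import *
arc(87.6,194.5,20); env.open(); env.sleep(.2); s=st("open"); p=s["tool_pos"]
env.move_linear([p[0],p[1],300],rate=200)
env.reach([300,420,330],D(150)); st("away"); env.sleep(.2)
S=grab("scene");T=grab("top")
a=cv2.resize(S[180:290,230:370,::-1],(560,440),interpolation=2);b=cv2.resize(T[130:200,90:235,::-1],(240,116),interpolation=2)
m=np.zeros((440,800,3),np.uint8);m[:,:560]=a;b=cv2.resize(T[125:195,90:150,::-1],(240,280),interpolation=2);m[:280,560:]=b;cv2.imwrite("pics/s9.png",m)
cv2.imwrite("pics/t9.png",cv2.resize(T[:,:,::-1],None,fx=1.5,fy=1.5))
for n,I,bx in(("scene",S,(320,200,375,250)),("top",T,(95,125,160,190))):
    for q in blobs(I,(0,0,0),(180,255,45),bx,30)[:2]: 
        c=q[2].reshape(-1,2); print(n,q[0],q[1],"box",c.min(0),c.max(0),fit(n,hullcen(q[2]),15,185.5,214.5))
for z0 in(185.5,193.5): print(z0,[cyl("scene",(590,242.7),15,z0,z0+29).round(1),cyl("top",(590,242.7),15,z0,z0+29).round(1)])
```

```text
phi 87.6 t42.6 tan 5.1 rad 2.4 z -5.4 [589.7 242.7 195. ]
open t43.4 tcp [589.5 242.7 194.4] rpy [-180.     0.    88.4] w85.0 F [-0.7 -0.8  0.1] j6 17
away t45.3 tcp [300.7 419.7 329.5] rpy [-180.     0.   149.9] w85.3 F [0.6 0.4 1.1] j6 -14
scene 74 [347.97297297 243.52702703] box [343. 235.] [355. 248.] [592.5 242.6]
top 73 [125.10958904 152.60273973] box [117. 145.] [130. 158.] [589.6 242.2]
185.5 [array([348.9, 241.2]), array([123.5, 151.3])]
193.5 [array([349.4, 239.3]), array([122.4, 150.4])]
```

View pics/s9.png

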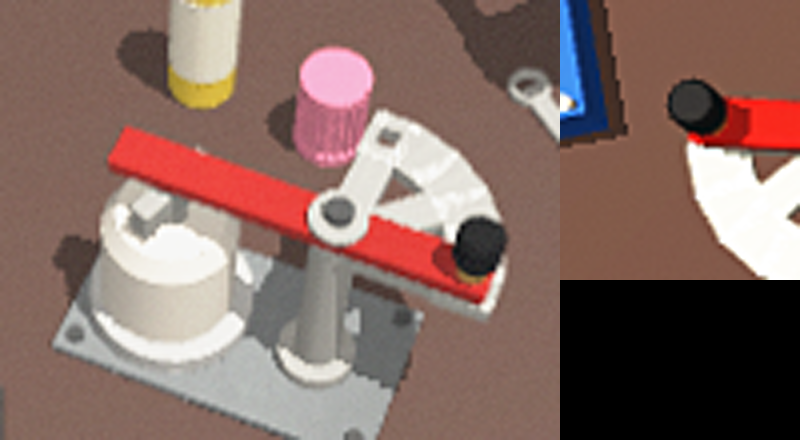

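The arm lies over the handle, with the knob at crop (480,245) low on the tail. I'll check numerically that the knob's height equals its parked, seated height, and that nothing else moved.

Run:
```python
from h import *
S0=np.load("pics/scene0.npy");T0=np.load("pics/top0.npy");S=grab("scene");T=grab("top")
def kz(S,T,bs,bt,m=""):
    a,b=[hullcen(blobs(I,(0,0,0),(180,255,v),bx,30)[0][2]) for I,bx,v in((S,bs,45),(T,bt,45))]
    p,e=tri(a,b); print(m,"knob tri",p.round(1),"gap %.1f"%e); return p
kz(S0,T0,(315,190,342,215),(140,170,170,205),"start")
kz(S,T,(335,225,365,255),(110,138,140,166),"now")
# sensitivity: synthetic centroid at lift 0/3/8
for xy in((501.3,166.5),(590,242.7)):
  for l in(0,3,8): print(xy,l,tri(cyl("scene",xy,15,185.5+l,214.5+l),cyl("top",xy,15,185.5+l,214.5+l))[0].round(1))
# red arm line now, and changes elsewhere
m=cv2.inRange(cv2.cvtColor(T,cv2.COLOR_RGB2HSV),(0,170,100),(6,255,255)); m[:110]=0;m[215:]=0;m[:,:120]=0;m[:,245:]=0
ys,xs=np.nonzero(m); vx,vy,x0,y0=cv2.fitLine(np.c_[xs,ys].astype(np.float32),2,0,.01,.01).ravel()
a=cast("top",(x0-30*vx,y0-30*vy),175);b=cast("top",(x0+30*vx,y0+30*vy),175);d=a-b if a[1]>b[1] else b-a
print("tail heading %.2f"%np.degrees(np.arctan2(d[1],d[0])),"turn vs start 174.94")
d=(np.abs(T.astype(int)-T0).max(2)>60).astype(np.uint8); d=cv2.morphologyEx(d,cv2.MORPH_OPEN,np.ones((3,3),np.uint8))
k,L,s,c=cv2.connectedComponentsWithStats(d); print("changed:",[(s[i,4],c[i].round().tolist()) for i in range(1,k) if s[i,4]>12])
st()
```

```text
start knob tri [501.5 166.8 196.1] gap 0.3
now knob tri [590.2 242.9 199.3] gap 0.2
(501.3, 166.5) 0 [501.4 166.6 200.4]
(501.3, 166.5) 3 [501.4 166.6 203.4]
(501.3, 166.5) 8 [501.4 166.6 208.4]
(590, 242.7) 0 [590.1 242.8 200.5]
(590, 242.7) 3 [590.1 242.8 203.5]
(590, 242.7) 8 [590.1 242.8 208.5]
tail heading 87.58 turn vs start 174.94
changed: [(np.int32(610), [167.0, 125.0]), (np.int32(1262), [202.0, 159.0]), (np.int32(1005), [286.0, 158.0]), (np.int32(959), [147.0, 168.0]), (np.int32(19), [189.0, 167.0]), (np.int32(15), [193.0, 186.0]), (np.int32(15), [230.0, 186.0]), (np.int32(30), [194.0, 208.0]), (np.int32(414), [282.0, 224.0]), (np.int32(17), [140.0, 269.0]), (np.int32(392), [9.0, 297.0]), (np.int32(5416), [110.0, 333.0]), (np.int32(362), [209.0, 357.0]), (np.int32(49), [247.0, 360.0]), (np.int32(133), [5.0, 377.0]), (np.int32(35), [231.0, 379.0])]
 t45.7 tcp [300.4 419.9 329.9] rpy [-180.   -0.  150.] w85.4 F [ 0.6 -0.8 -0.8] j6 -14
```

The two height readings disagree: absolute lift is about −1 mm, but it is +3 mm relative to the start picture. There is time to spare, so I'll settle it by touch, with closed fingertips lightly on the knob top (expected contact TCP z ≈ 222.5 if fully in).

Run:
```python
from h import *
x,y=590,242.7
env.close(20); env.reach([x,y,280],D(88)); env.move_linear([x,y,230],rate=100); st()
z=lower(x,y,230,217,step=1,rate=25,df=3)
st("touch")
if z>217:
    env.move_linear([x,y,z-1.5],rate=20); st("press")
env.move_linear([x,y,300],rate=200); env.reach([300,420,330],D(150)); env.open(); st()
```

```text
t48.4 tcp [590.  242.8 229.9] rpy [-180.    0.   88.] w0.0 F [-0.1 -0.5 -0.4] j6 18
lowered to 222 F0 -0.7 [-1.9 -1.3  5.2]
touch t50.5 tcp [590.3 242.7 223. ] rpy [179.9  -0.   88. ] w-0.2 F [-1.9 -1.3  5.2] j6 18
press t50.8 tcp [590.3 242.8 222.9] rpy [179.9  -0.   88. ] w-0.2 F [-3.4 -1.6  9.9] j6 18
 t53.4 tcp [300. 420. 330.] rpy [180.   0. 150.] w85.4 F [-0.5  0.3  0.3] j6 -14
```

Contact came at TCP z ≈ 222.9, where 222.5 was expected. Pressing to 10 N did not sink the knob further, so the plunger is fully in. Handing in.

Run:
```python
from station import env
print(env.hand_in())
```

```text
the job is handed in; nothing more can be done
None
```

The filter station is loaded and closed, and I handed the job in at about 53 s of the 69 s allowed.

**What I did:**
- I stood the small orange-capped element in the ring, with contact force of about 4–6 N at set-down.
- I set the dome over it until its rim met the base at 30 mm, with light contact of about 3 N.
- I lifted the plunger about 12 mm and swung the arm to the closed stop. I lowered the pin into the hole until about 4 mm of lift remained, then let go so the spring pulled it in.

**Last checks:**
- **Dome and arm:** The last close view shows the dome level on the base and the arm over its handle. The arm had turned about 87.4°, against 85.9° nominal plus play.
- **Plunger:** The height from the pictures was unclear, about −1 mm of lift in absolute terms but +3 mm against the start picture. I settled it by touch: contact with the knob top came at TCP z of about 222.9 mm (222.5 expected), and it did not sink under 10 N.
- **Loose parts:** A before-and-after comparison of the top view showed changes only at the element, dome, station and arm, and in the robot and its shadow. None showed at the loose parts.

**Limits:** I made that comparison, and took the last pictures, before the final touch on the knob. The last full top view could not be shown because I had reached the picture limit.

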